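# Zero the levelling foot of a cabinet leg

### The job

Take the cabinet leg that stands upside down with its knurled steel levelling foot on top, and stand it, foot still up, fully down in the square pocket of the raised wooden nest. Then thread the foot on clockwise until it bottoms out, back it off a quarter turn, and finish with the gripper still holding the foot there (do not let go: I will lock it), the leg still home in its pocket. Leave the other things on the bench where they are.

Things in the scene. Friction and masses are not known exactly. Their poses are not given: they have to be found in the camera images.
- leg_center (a point): Centre (half-way up) of the cabinet leg's wood: a loose upright block, 44 x 44 mm square, 64 mm tall, 0.3 kg with its foot. Axes square to its sides, z up; underside 32 mm below this point, flat top (shoulder) 32 mm above, with the steel foot over it. Starts standing on the bench. Out of the nest it turns along with the foot.
- cap_center (a point): Centre of the levelling foot: a round knurled steel cap, 40 mm diameter, 24 mm tall, on the leg's vertical axis, already started on its thread. Fully on, this point is 50 mm above the leg's centre and the cap's underside 6 mm above the wood's shoulder; it rises 4 mm per turn unscrewed. A dark slot on top runs from centre to rim along this point's x axis and turns with the cap.
- cap: The same knurled steel foot (the part to turn and hold). Origin on the leg's axis, 18 mm below the cap's centre; x axis along the slot in its top.
- thread (a joint): Angle of the levelling foot on its thread, relative to the leg, rad. 0 = bottomed out against a hard stop; grows as it is unscrewed (anticlockwise seen from above), so threading on is clockwise and lowers the value; it starts between 1.7 and 2.9. Turning takes about 0.08 N m and it stays where it is left.
- pocket (a point): Centre of the pocket's floor on the nest, a fixed pale wooden stand: 110 mm square base, round 42 mm post, square open pocket on top, its floor 80 mm above the bench. Pocket 47 mm square inside, walls 6 mm thick, 14 mm high, above them a flared lead-in to 23 mm above the floor, 67 mm across. Axes square to the walls; the leg fits in any quarter-turn; home, its centre is 32 mm above this point.
- tape_roll: Roll of paper tape lying loose and flat on the bench between leg and nest, 92 mm across, 24 mm high, origin under its centre. Bystander.
- spare_leg: Spare wooden leg block without a foot, 44 x 44 x 64 mm, standing loose at the far side; origin under its centre. Bystander.
- brush: Loose paint brush lying at the far left. Bystander.
- trim_ring: Loose flat wooden ring, 96 mm across, 12 mm high, near the robot; origin under its centre. Bystander.
- tin: Closed round metal tin, 80 mm across, 100 mm tall, standing loose at the left; origin under its centre. Bystander.
- driver: Loose screwdriver lying at the far right. Bystander.
- offcut: Loose flat wooden offcut, 100 x 60 x 18 mm, at the right; origin under its centre. Bystander.
Things that resemble listed ones, but are neither listed nor needed, are in the scene too. What is shaped like the part that bears leg_center but purple or turquoise is not meant.

How it is judged:
On the way, in this order (a step that is already met when the one before it is completed fails the run):
1. the leg stands upright, fully down in the nest's pocket, foot up (horizontal distance between leg_center and pocket below 0.005 m and z of leg_center in the frame of pocket between 0.028 and 0.0355 m and angle between leg_center's own z axis and vertical below 0.08 rad), for 0.2 s.
2. the foot is threaded on until it bottoms out, the leg in its pocket (all of step 1 and value of joint thread below 0.07 rad), for 0.2 s.
At the end, for the whole second after the job is handed in: Leg upright (0.08 rad) and home in the pocket (within 3.5 mm of the floor, 5 mm of centre); foot a quarter turn (1.57 rad, give or take 0.35) off its stop, after bottoming (within 0.07 rad) in the nest; still, and held by the fingers with more than 2 N; others moved under 30 mm (all of step 1 and value of joint thread between 1.221 and 1.921 rad and velocity of joint thread between -0.1 and 0.1 rad/s and contact force between the fingers and cap above 2 N); the arm keeps its last pose, push and grip.
It fails at once if another thing on the bench was shifted by more than 30 mm (distance of any of tape_roll, spare_leg, brush, trim_ring, tin, driver, offcut from where it was at the start of the episode above 0.03 m).
It also fails if it takes over 58 s, if anything falls off the work surface, if the arm or the gripper's body presses on something with over 40 N, if the wrist force passes 120 N, or if a joint passes its speed limit or range.

### The arm

A 6-joint arm with a two-finger parallel gripper is mounted at the origin on the work surface. World frame = base frame: x ahead of the robot, y to its left, z up, the work surface at z = 0. Lengths are in m, angles in rad, forces in N, time in s.
With the tool pointing down it reaches from about 0.375 to 0.9 m from the base axis. Payload 3.1 kg.
Tool frame: the origin (TCP) lies between the finger pads; the fingertips stand 19 mm ahead of it and the grasp point (between the pads) is the TCP; z points along the fingers, y is the direction in which the jaws open and shut (so a half turn about z gives the same grasp; the last joint's range is limited). The gripper opens to 85 mm and grips with 20 to 120 N. Pads are 22 mm wide; open, the fingers measure 114 mm over their backs; the gripper's body (76 mm by 85 mm) begins 54 mm behind the grasp point. The pads swing forward as they close: fully open they stand 13 mm farther back than shut.
Start: joints at [1.03, 0.527, 1.433, -0, 1.181, -0.178], TCP at [0.222, 0.584, 0.225] pointing down, gripper open.
Joint ranges: [-3.08, 3.08], [-0.75, 2.2], [0.22, 2.44], [-1.43, 4.57], [0, 2.65], [-2.85, 2.85]. Speed limits (rad/s): [2.79, 2.79, 3.14, 3.14, 3.14, 3.14].

### API

Orientations are given as a unit quaternion [x, y, z, w].
In Python, from station import manip, optics, job gives the robot as it stands.
- The arm moves only by the shell command python3 -m inch 'ROWS' [OPENING] [FORCE]. ROWS is JSON, one flat list of numbers, 4 for each row, row after row: the shift along the world's x, y, z in cm, then the turn about the world's z in rad. A call has 1 to 20 rows; each row shifts and turns the commanded pose from where the row before left it; what a row does not reach is not made up. A row lasts 1/8 s, in which the tool goes at most 62.5 mm and 10.7 degrees, less where a joint would pass 70% of its speed; a pose out of reach is approached as far as the arm can. A call with a gripper value outside its range is refused whole. OPENING is the opening in per cent of the stroke, from 0 (shut) to 100 (fully open), set as the call begins (- or left out, the last holds). The fingers move at their own pace and stop on an object; FORCE is the grip in N (left out, the last holds). Time passes only in rows, so rows that do not move let the fingers close. It gives the time, the measured TCP pose, the force and the opening at its end, in the units of the state.
- manip.sense(): the state, without advancing time (a new reading comes with each control period).
- optics.snapshot(name): name is "scene" or "top" or "wrist"; returns (picture, depth): 480x640x3 uint8, red, green, blue; 480x640 float32, m along the optical axis (not along the pixel's ray), 0 where there is no reading.
- optics.camera_model(name): a dict with "mtx" (3x3 intrinsics, pixels), "camera_from_world" (4x4, takes a point from world to camera coordinates); the wrist camera has in their place "tool_from_camera" (4x4, takes a point from camera to tool coordinates, whose origin is the TCP and whose axes are the flange's). Camera axes: x right, y up, looking along -z (the intrinsics and any distortion apply to the point x, -y, -z); pixel columns grow to the right and rows downward; lengths in m; the calibration is good to about 2 mm. The wrist camera is an equidistant fisheye: a pixel r from the principal point sees the ray r / f radians off the axis. A picture is of the moment at which its call begins: read the wrist's pose just before it. camera_model takes no time and is no camera call.
- job.sign_off(): hands the job in, once; it reports no verdict.
The state is a dict: "t": time; "q": joint angles; "qd": joint speeds; "tau": joint torques, N m; "tcp_pos": TCP position; "tool_rot": TCP orientation; "force": force on the tool from outside, world axes, zero at the start; "ft_torque": the same for the moment, N m; "finger_gap": opening from 0.0 (shut) to 1.0 (fully open).
Only numpy, scipy, OpenCV 4.12 (cv2) and the standard library are available. Lean on these libraries where they do the work, as an engineer would, in place of code of your own. Each camera call takes 0.05 s, during which the arm holds its last target.

## Working session

There is one attempt and no reset: what is moved stays moved. The work goes in short steps, Python scripts to look and compute and a shell command to move; the robot and the scene stay as the last step left them, time stands still between calls to the robot, and variables do not carry over. Pictures are saved under pics/ and viewed, and the job is handed in when it is done.

```bash
ls; mkdir -p pics; python3 - <<'E'
from station import manip, optics, job
import cv2
s=manip.sense(); print({k:s[k] for k in s})
for n in ("scene","top"):
    p,d=optics.snapshot(n); cv2.imwrite(f"pics/{n}0.png",p[:,:,::-1]); 
    import numpy as np; np.save(f"pics/{n}0.npy",d)
    print(n,optics.camera_model(n))
print(optics.camera_model("wrist"))
E
```

```text
pics
{'t': 0.0, 'q': array([ 1.02946619e+00,  5.28428777e-01,  1.43389026e+00, -7.43031167e-06,
        1.18136724e+00, -1.78521749e-01]), 'qd': array([-0.00093451,  0.00036232, -0.00010872,  0.00108514,  0.0003545 ,
        0.00068344]), 'tau': array([-1.39370106e-03, -4.42351627e+01, -1.78023845e+01, -4.34103595e-04,
        8.33984610e-03, -3.56089311e-05]), 'tcp_pos': array([0.22142716, 0.58369897, 0.22356041]), 'tool_rot': array([ 1.80409416e-01,  9.83591047e-01, -9.80945531e-04, -3.65477043e-04]), 'force': array([ 0.86747501, -0.70202648,  0.08452912]), 'ft_torque': array([ 0.00908492, -0.0240268 ,  0.01275385]), 'finger_gap': 1.0036742552200484}
scene {'mtx': array([[475.98025021,   0.        , 320.51710505],
       [  0.        , 475.98025021, 239.01283543],
       [  0.        ,   0.        ,   1.        ]]), 'camera_from_world': array([[ 0.38221799,  0.92390984,  0.01732092, -0.23254382],
       [-0.73929118,  0.29448893,  0.60557809,  0.38315719],
       [ 0.55439873, -0.24426804,  0.79559737, -1.53025607],
       [ 0.        ,  0.        ,  0.        ,  1.        ]])}
top
[... 255 characters left out ...]
0.98331777,  0.00993325,  0.1816246 , -0.58143616],
       [-0.18166573,  0.00340087,  0.98335446, -1.55103094],
       [ 0.        ,  0.        ,  0.        ,  1.        ]])}
{'mtx': array([[371.64829954,   0.        , 322.41232422],
       [  0.        , 371.64829954, 236.13385763],
       [  0.        ,   0.        ,   1.        ]]), 'tool_from_camera': array([[-1.17842525e-03,  9.64807108e-01,  2.62955997e-01,
         6.77024119e-02],
       [ 9.99999297e-01,  1.17148392e-03,  1.83180504e-04,
        -3.83175851e-04],
       [-1.31314870e-04,  2.62956028e-01, -9.64807810e-01,
        -1.50010614e-01],
       [ 0.00000000e+00,  0.00000000e+00,  0.00000000e+00,
         1.00000000e+00]])}
```

View pics/top0.png

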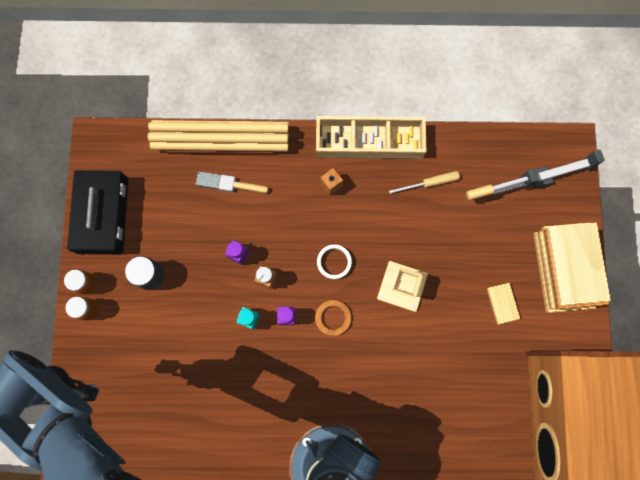

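View pics/scene0.png

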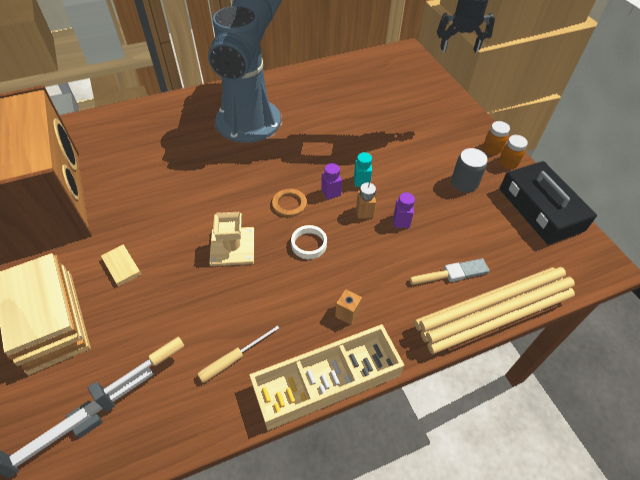

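The top view shows the leg's steel cap at about (264,273). Its wood shows below the cap. Purple decoys sit at (237,250) and (285,316), with a turquoise one at (248,317). The nest pocket is at about (407,282). Next I'll measure.

```bash
cat > h.py <<'E'
import numpy as np, cv2
from station import manip, optics
from scipy.spatial.transform import Rotation as R
def cloud(name,d):
    m=optics.camera_model(name);K=m["mtx"];T=np.linalg.inv(m["camera_from_world"])
    v,u=np.mgrid[:480,:640]
    P=np.stack([(u-K[0,2])/K[0,0]*d,-(v-K[1,2])/K[1,1]*d,-d],-1)
    return P@T[:3,:3].T+T[:3,3]
def wcloud(d,s):
    m=optics.camera_model("wrist");K=m["mtx"];T=m["tool_from_camera"]
    v,u=np.mgrid[:480,:640]; x=(u-K[0,2])/K[0,0]; y=(v-K[1,2])/K[1,1]
    r=np.hypot(x,y)+1e-9; k=np.tan(np.minimum(r,1.5))/r
    P=np.stack([x*k*d,-y*k*d,-d],-1)
    P=P@T[:3,:3].T+T[:3,3]
    return P@R.from_quat(s["tool_rot"]).as_matrix().T+s["tcp_pos"]
E
python3 - <<'E'
from h import *
d=np.load("pics/top0.npy"); C=cloud("top",d)
for nm,(u0,u1,v0,v1),(z0,z1) in [("cap",(250,280,262,290),(.08,.2)),("wood",(250,280,262,290),(.02,.07)),("nest",(370,435,255,315),(.085,.15)),("purpA",(222,252,238,264),(.03,.2)),("purpB",(275,297,303,330),(.03,.2)),("turq",(235,262,303,330),(.03,.2)),("base",(370,435,255,315),(.005,.05))]:
    P=C[v0:v1,u0:u1].reshape(-1,3);P=P[(P[:,2]>z0)&(P[:,2]<z1)]
    print(nm,len(P),P.min(0).round(3),P.max(0).round(3),np.median(P,0).round(3))
    for lo in np.arange(z0,z1,.01):
        q=P[(P[:,2]>=lo)&(P[:,2]<lo+.01)]
        if len(q)>5: print("   z%.3f"%lo,len(q),q.mean(0).round(4))
    if nm in("nest","base"): print(cv2.minAreaRect(P[:,:2].astype(np.float32)*1000))
img=cv2.imread("pics/top0.png")
cv2.imwrite("pics/a.png",np.hstack([cv2.resize(img[230:340,220:320],(400,440),interpolation=2),cv2.resize(img[240:340,360:460],(400,440),interpolation=2)]))
E
```

```text
cap 202 [0.469 0.156 0.08 ] [0.509 0.197 0.107] [0.49  0.176 0.095]
   z0.080 15 [0.4869 0.168  0.0861]
   z0.090 166 [0.4899 0.1763 0.0954]
   z0.100 21 [0.4866 0.1743 0.1019]
wood 121 [0.463 0.149 0.021] [0.515 0.204 0.069] [0.476 0.163 0.062]
   z0.020 11 [0.4756 0.1701 0.0251]
   z0.030 15 [0.4772 0.1629 0.035 ]
   z0.040 9 [0.4798 0.1658 0.0459]
   z0.050 15 [0.4746 0.1687 0.0554]
   z0.060 71 [0.4838 0.1724 0.0646]
nest 362 [ 0.434 -0.229  0.085] [ 0.511 -0.154  0.111] [ 0.477 -0.195  0.1  ]
   z0.085 83 [ 0.4792 -0.1923  0.0896]
   z0.095 233 [ 0.4743 -0.1934  0.1005]
   z0.105 46 [ 0.4695 -0.1967  0.1069]
((473.722412109375, -192.16656494140625), (65.76473999023438, 66.53140258789062), 72.78834533691406)
purpA 332 [0.528 0.226 0.031] [0.585 0.281 0.102] [0.552 0.25  0.09 ]
   z0.030 12 [0.5411 0.2405 0.0339]
   z0.040 17 [0.5431 0.245  0.0461]
   z0.050 23 [0.544  0.2474 0.056 ]
   z0.060 65 [0.5488 0.2486 0.0643]
   z0.070 18 [0.5496 0.2404 0.0742]
   z0.080 31 [0.5532 0.2516 0.0874]
   z0.090 157 [0.5566 0.2541 0.095 ]
   z0.100 9 [0.5521 0.2544 0.1012]
purpB 296 [0.366 0.0
[... 184 characters left out ...]
0.0743]
   z0.080 28 [0.3881 0.1148 0.0873]
   z0.090 159 [0.3881 0.1197 0.0947]
   z0.100 11 [0.3894 0.1245 0.1013]
turq 313 [0.354 0.192 0.031] [0.407 0.246 0.103] [0.38  0.214 0.092]
   z0.030 9 [0.3732 0.199  0.0365]
   z0.050 22 [0.3789 0.211  0.0574]
   z0.060 61 [0.3769 0.2107 0.0644]
   z0.070 13 [0.3763 0.2138 0.0741]
   z0.080 29 [0.3793 0.2168 0.0869]
   z0.090 166 [0.3816 0.2189 0.0948]
   z0.100 8 [0.3794 0.2191 0.1012]
base 1265 [ 0.396 -0.279  0.005] [ 0.558 -0.104  0.026] [ 0.461 -0.174  0.013]
   z0.005 837 [ 0.4725 -0.1876  0.0103]
   z0.015 426 [ 0.4648 -0.1798  0.018 ]
((477.3370056152344, -191.66940307617188), (161.67091369628906, 175.7637176513672), 0.06991567462682724)
```

View pics/a.png

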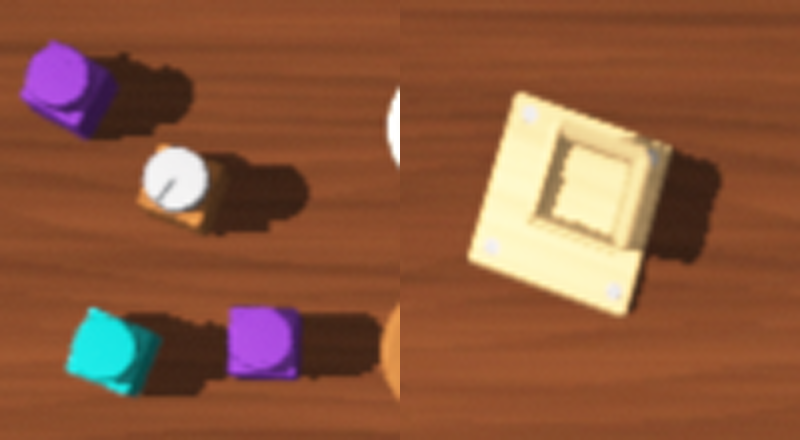

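```bash
python3 -m inch '[2.7,-4.1,0.3,0.063, 2.7,-4.1,0.3,0.063, 2.7,-4.1,0.3,0.063, 2.7,-4.1,0.3,0.063, 2.7,-4.1,0.3,0.063, 2.7,-4.1,0.3,0.063, 2.7,-4.1,0.3,0.063, 2.7,-4.1,0.3,0.063, 2.7,-4.1,0.3,0.063, 2.5,-3.9,0,0.063, 0,0,0,0, 0,0,0,0]' 100 60
python3 - <<'E'
from h import *
s=manip.sense(); print(s["t"],s["q"].round(3),s["tcp_pos"].round(4),s["tool_rot"].round(4))
p,d=optics.snapshot("wrist"); cv2.imwrite("pics/w1.png",p[:,:,::-1]); np.save("pics/w1.npy",d)
W=wcloud(d,s); np.save("pics/w1W.npy",W)
m=(abs(W[...,0]-.489)<.05)&(abs(W[...,1]-.176)<.05)
for lo in np.arange(.05,.11,.005):
    q=W[m&(W[...,2]>=lo)&(W[...,2]<lo+.005)]
    if len(q)>5: print("z%.3f"%lo,len(q),q.mean(0).round(4),q.min(0).round(4),q.max(0).round(4))
E
```

```text
t: 1.6
tcp_pos: [0.489, 0.1764, 0.2511]
tool_rot: [-0.133, 0.991, 0.0, -0.001]
force: [-0.5, 0.5, -0.2]
finger_gap: 1.003
1.6 [ 1.310e-01  3.540e-01  1.661e+00  1.000e-03  1.129e+00 -1.707e+00] [0.489  0.1764 0.2511] [-1.327e-01  9.912e-01  3.000e-04 -8.000e-04]
z0.050 29 [0.472  0.1742 0.0526] [0.459  0.1531 0.0503] [0.4972 0.2055 0.0548]
z0.055 34 [0.4698 0.1779 0.057 ] [0.4591 0.1539 0.0551] [0.4952 0.2063 0.0596]
z0.060 429 [0.4751 0.1758 0.0639] [0.4592 0.1531 0.0601] [0.5131 0.2074 0.065 ]
z0.065 105 [0.4759 0.1793 0.0655] [0.4613 0.1562 0.065 ] [0.5128 0.2051 0.0671]
z0.075 33 [0.4709 0.1716 0.0775] [0.466  0.1601 0.0753] [0.4861 0.1869 0.08  ]
z0.080 36 [0.4699 0.1765 0.0828] [0.4658 0.1603 0.0802] [0.4821 0.1945 0.0849]
z0.085 39 [0.4728 0.1748 0.0874] [0.4659 0.1603 0.0851] [0.495  0.2002 0.09  ]
z0.090 172 [0.4809 0.1793 0.0936] [0.4658 0.1601 0.0903] [0.5062 0.2008 0.095 ]
z0.095 1615 [0.4862 0.1805 0.0964] [0.4667 0.1611 0.095 ] [0.5065 0.2003 0.0988]
```

View pics/w1.png

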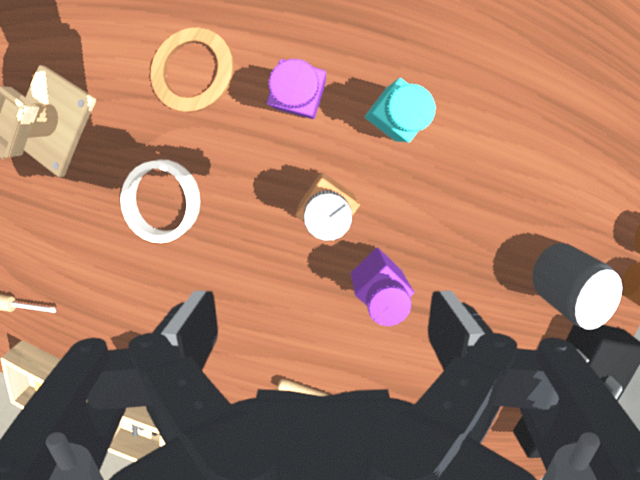

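The wrist view shows the cap at (328,215) with its slot pointing up-right, and the wood shoulder's corner at about (358,207). Next I'll get the leg's yaw and cross-check the centre with the scene camera.

```bash
python3 - <<'E'
from h import *
from scipy.optimize import least_squares
W=np.load("pics/w1W.npy"); p=cv2.imread("pics/w1.png")
C=cloud("scene",np.load("pics/scene0.npy"))
Ct=cloud("top",np.load("pics/top0.npy"))
def circ(P,rad):
    h=cv2.convexHull(P[:,:2].astype(np.float32))[:,0]
    (c,r)=cv2.minEnclosingCircle(h); return np.round(c,4),round(r,4)
for n,X in(("wrist",W),("scene",C),("top",Ct)):
    m=(abs(X[...,0]-.489)<.04)&(abs(X[...,1]-.178)<.04)&(X[...,2]>.090)&(X[...,2]<.101)
    P=X[m]; print(n,len(P),circ(P,.02),np.median(P,0).round(4))
    m=(abs(X[...,0]-.489)<.045)&(abs(X[...,1]-.178)<.045)&(X[...,2]>.062)&(X[...,2]<.067)
    P=X[m]; print("  shoulder",len(P),P[:,:2].min(0),P[:,:2].max(0), cv2.minAreaRect(P[:,:2].astype(np.float32)*1000))
    m=(abs(X[...,0]-.475)<.06)&(abs(X[...,1]+.192)<.06)&(X[...,2]>.097)&(X[...,2]<.108)
    P=X[m]
    if len(P)>20: print("  rim",len(P), np.median(P[:,2]),cv2.minAreaRect(P[:,:2].astype(np.float32)*1000))
cv2.imwrite("pics/b.png",cv2.resize(p[165:255,280:380],(800,600*9//8*0+600),interpolation=2))
E
```

```text
wrist 1787 (array([0.4864, 0.1808]), 0.021) [0.4856 0.1803 0.0963]
  shoulder 514 [0.45916729 0.15308228] [0.51307087 0.20736461] ((486.15472412109375, 180.45706176757812), (44.629249572753906, 44.28545379638672), 71.28726959228516)
  rim 408 0.10205937945019457 ((468.35028076171875, -166.25357055664062), (78.53364562988281, 42.19845199584961), 9.802018165588379)
scene 148 (array([0.4902, 0.1784]), 0.0221) [0.4912 0.1779 0.0932]
  shoulder 39 [0.4647585  0.15500892] [0.51666239 0.19569022] ((490.1126708984375, 177.67623901367188), (40.25617980957031, 42.81934356689453), 72.11072540283203)
  rim 175 0.09949191706190263 ((472.3448486328125, -189.83297729492188), (64.6709976196289, 66.52924346923828), 73.37274169921875)
top 173 (array([0.4897, 0.1761]), 0.0207) [0.4901 0.176  0.0954]
  shoulder 40 [0.46273016 0.15008542] [0.51542171 0.20227966] ((489.9345397949219, 175.92674255371094), (43.69689178466797, 43.59717559814453), 69.80401611328125)
  rim 243 0.10156829379753729 ((473.4321594238281, -191.94464111328125), (65.97123718261719, 65.4975357055664), 71.88591003417969)
```

View pics/b.png

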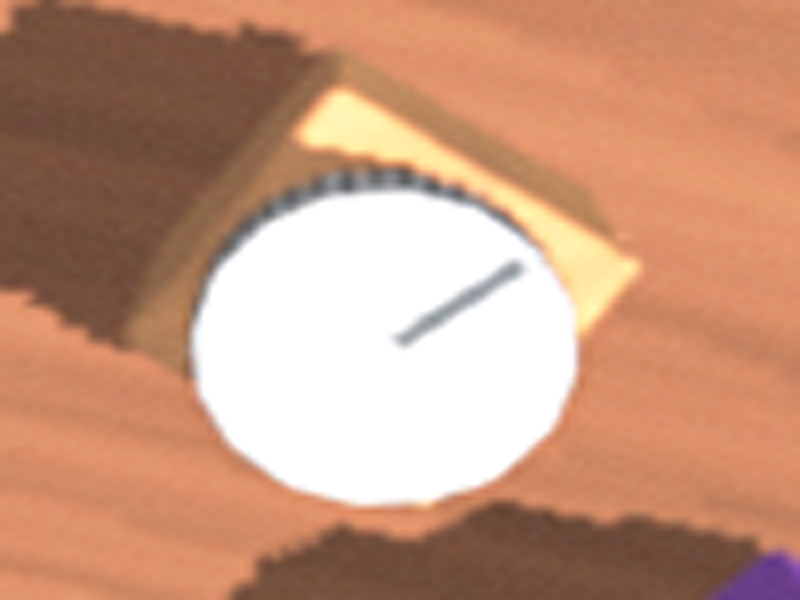

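```bash
python3 -m inch '[0,0.2,-3,0, 0,0,-3,0, 0,0,-3,0, 0,0,-3,0, 0,0,-2.2,0, 0,0,-1.5,0, 0,0,-0.5,0, 0,0,0,0, 0,0,0,0]' 100 40
python3 -m inch '[0,0,0,0, 0,0,0,0, 0,0,0,0, 0,0,0,0, 0,0,0,0, 0,0,0,0]' 20 40
python3 - <<'E'
from h import *
s=manip.sense(); print(s["t"],s["tcp_pos"].round(4),s["finger_gap"],s["force"].round(2),s["ft_torque"].round(3))
p,d=optics.snapshot("wrist"); cv2.imwrite("pics/w2.png",p[:,:,::-1])
E
```

```text
t: 2.78
tcp_pos: [0.4904, 0.1785, 0.0903]
tool_rot: [-0.133, 0.991, 0.0, 0.001]
force: [-0.5, 0.3, 0.2]
finger_gap: 1.0
t: 3.52
tcp_pos: [0.4897, 0.1783, 0.0895]
tool_rot: [-0.133, 0.991, -0.0, -0.0]
force: [-0.3, -0.1, -0.5]
finger_gap: 0.203
3.525 [0.4897 0.1783 0.0895] 0.20290649495038063 [-0.27 -0.15 -0.46] [ 0.027  0.064 -0.039]
```

View pics/w2.png

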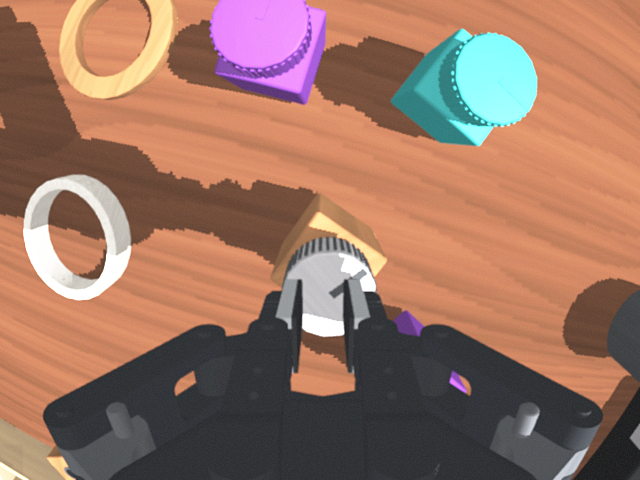

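The gap closed to 0.203, but a 40 mm cap should stop the jaws at about 0.47. In the picture the finger pads, at (295,290) and (355,290), look narrower than the cap. I'll check with depth.

```bash
python3 - <<'E'
from h import *
s=manip.sense(); print(s["t"],s["finger_gap"],s["tcp_pos"].round(4),s["tool_rot"].round(3),s["q"].round(3))
p,d=optics.snapshot("wrist"); W=wcloud(d,s)
for u,v in [(325,300),(320,250),(330,310),(290,290),(300,300),(355,290),(360,300),(285,310),(298,340),(353,340),(322,330),(330,210)]:
    print(u,v,W[v,u].round(4))
m=optics.camera_model("wrist");K=m["mtx"];T=np.linalg.inv(m["tool_from_camera"])
for q in([0,0,0],[0,0,.019],[0,.02,0],[0,-.02,0],[0,0.02,.019]):
    c=T[:3,:3]@np.array(q)+T[:3,3]; x=np.array([c[0],-c[1],-c[2]]);r=np.hypot(x[0],x[1]);th=np.arctan2(r,x[2]);print(q,K[0,2]+K[0,0]*th*x[0]/r,K[1,2]+K[0,0]*th*x[1]/r)
cv2.imwrite("pics/c.png",cv2.resize(p[200:350,230:430,::-1],(800,600),interpolation=2))
p,d=optics.snapshot("scene"); cv2.imwrite("pics/d.png",cv2.resize(p[120:240,280:440,::-1],(800,600),interpolation=2))
E
```

```text
3.575 0.20083714863669247 [0.4898 0.1783 0.0895] [-0.133  0.991 -0.    -0.   ] [ 0.135  0.598  1.808 -0.     0.735 -1.703]
325 300 [0.4886 0.1794 0.0966]
320 250 [0.4686 0.1718 0.094 ]
330 310 [0.493  0.1829 0.0959]
290 290 [0.4812 0.1637 0.1121]
300 300 [0.4841 0.1683 0.1124]
355 290 [0.4751 0.1873 0.1114]
360 300 [0.4745 0.1881 0.1212]
285 310 [0.4813 0.1634 0.1287]
298 340 [0.4921 0.1704 0.1277]
353 340 [0.4834 0.1872 0.1343]
322 330 [0.5038 0.1822 0.0954]
330 210 [0.4611 0.1751 0.0421]
[0, 0, 0] 321.7534111199113 294.7810580187963
[0, 0, 0.019] 321.7930334617356 278.816183465804
[0, 0.02, 0] 366.8868534244109 294.4421285445127
[0, -0.02, 0] 276.63739237729425 294.54587047900515
[0, 0.02, 0.019] 362.5480772149969 278.59638971791406
```

View pics/c.png

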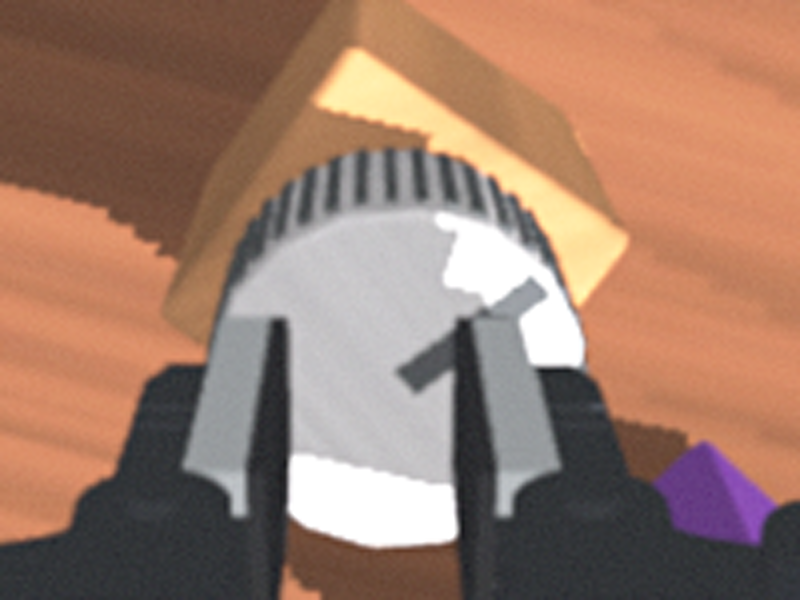

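View pics/d.png

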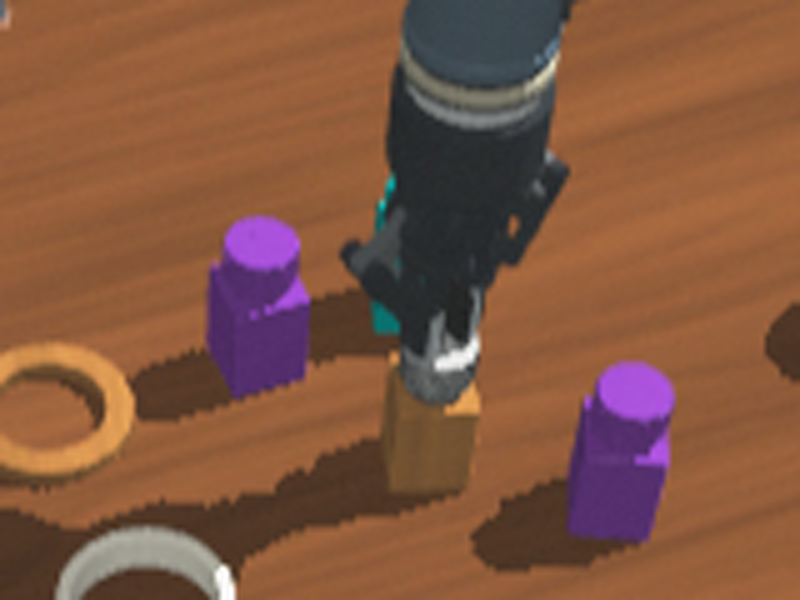

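```bash
python3 - <<'E'
from h import *
s=manip.sense(); Rm=R.from_quat(s["tool_rot"]).as_matrix()
p,d=optics.snapshot("wrist"); W=wcloud(d,s); L=(W-s["tcp_pos"])@Rm
np.set_printoptions(suppress=True,linewidth=160)
for u in(288,293,298,302,346,352,358):
    print(u,[tuple((L[v,u]*1000).round(0).astype(int)) for v in range(268,345,8)])
p,d=optics.snapshot("scene"); C=cloud("scene",d); Ls=(C-s["tcp_pos"])@Rm
m=(np.abs(Ls[...,1])<.06)&(abs(Ls[...,0])<.05)&(Ls[...,2]<.0)&(Ls[...,2]>-.06)
dark=p.max(-1)<90
for lo in np.arange(-.06,.0,.005):
    q=Ls[m&dark&(Ls[...,2]>=lo)&(Ls[...,2]<lo+.005)]
    print(round(lo,3),len(q),q.mean(0).round(3) if len(q) else "", q.min(0).round(3) if len(q) else "",q.max(0).round(3) if len(q) else "")
E
```

```text
288 [(np.int64(12), np.int64(-15), np.int64(3)), (np.int64(11), np.int64(-14), np.int64(-7)), (np.int64(12), np.int64(-13), np.int64(-16)), (np.int64(12), np.int64(-12), np.int64(-25)), (np.int64(12), np.int64(-12), np.int64(-32)), (np.int64(12), np.int64(-11), np.int64(-37)), (np.int64(12), np.int64(-11), np.int64(-44)), (np.int64(10), np.int64(-11), np.int64(-45)), (np.int64(9), np.int64(-11), np.int64(-48)), (np.int64(8), np.int64(-10), np.int64(-52))]
293 [(np.int64(15), np.int64(-12), np.int64(-6)), (np.int64(12), np.int64(-12), np.int64(-8)), (np.int64(12), np.int64(-11), np.int64(-18)), (np.int64(12), np.int64(-11), np.int64(-24)), (np.int64(11), np.int64(-10), np.int64(-30)), (np.int64(12), np.int64(-10), np.int64(-37)), (np.int64(11), np.int64(-9), np.int64(-42)), (np.int64(10), np.int64(-9), np.int64(-45)), (np.int64(7), np.int64(-9), np.int64(-45)), (np.int64(4), np.int64(-9), np.int64(-45))]
298 [(np.int64(15), np.int64(-10), np.int64(-6)), (np.int64(11), np.int64(-10), np.int64(-6)), (np.int64(12), np.int64(-9), np.int64(-16)), (np.int64(12), np.int64(-9), np.int64(-25))
[... 2301 characters left out ...]
045 9 [-0.007  0.005 -0.042] [-0.012 -0.023 -0.044] [-0.001  0.013 -0.041]
-0.04 12 [-0.006 -0.003 -0.037] [-0.012 -0.025 -0.04 ] [ 0.005  0.017 -0.035]
-0.035 14 [-0.004 -0.002 -0.033] [-0.012 -0.024 -0.035] [ 0.004  0.009 -0.03 ]
-0.03 18 [-0.005 -0.006 -0.027] [-0.013 -0.025 -0.029] [ 0.003  0.021 -0.025]
-0.025 17 [-0.004 -0.011 -0.022] [-0.011 -0.026 -0.025] [ 0.005  0.009 -0.02 ]
-0.02 13 [-0.004 -0.    -0.017] [-0.012 -0.022 -0.02 ] [ 0.005  0.01  -0.015]
-0.015 11 [-0.002 -0.003 -0.013] [-0.009 -0.022 -0.015] [ 0.005  0.009 -0.01 ]
-0.01 4 [-0.002  0.007 -0.008] [-0.009  0.006 -0.01 ] [ 0.003  0.008 -0.005]
-0.005 5 [-0.003 -0.009 -0.003] [-0.019 -0.02  -0.004] [ 0.01   0.009 -0.   ]
```

```bash
python3 - <<'E'
from h import *
W=np.load("pics/w1W.npy"); Rm=R.from_quat([-0.1327,.9912,.0003,-.0008]).as_matrix()
L=(W-np.array([.489,.1764,.2511]))@Rm
P=L[(L[...,2]<.06)&(L[...,2]>-.06)&(abs(L[...,0])<.04)]
for lo in np.arange(-.06,.06,.005):
    q=P[(P[:,2]>=lo)&(P[:,2]<lo+.005)]
    if len(q): print(round(lo,3),len(q),q.min(0).round(3),q.max(0).round(3), np.abs(q[:,1]).min().round(3))
for u in (190,200,208,440,450): print(u,[(L[v,u]*1000).round(0).astype(int).tolist() for v in range(285,320,4)])
E
```

```text
-0.06 863 [ 0.003 -0.053 -0.06 ] [ 0.013  0.054 -0.055] 0.042
-0.055 748 [-0.004 -0.056 -0.055] [ 0.013  0.057 -0.05 ] 0.042
-0.05 938 [-0.01  -0.057 -0.05 ] [ 0.013  0.057 -0.045] 0.042
-0.045 918 [-0.01  -0.056 -0.045] [ 0.013  0.057 -0.04 ] 0.042
-0.04 837 [-0.01  -0.057 -0.04 ] [ 0.013  0.057 -0.035] 0.042
-0.035 765 [-0.011 -0.056 -0.035] [ 0.013  0.057 -0.03 ] 0.042
-0.03 637 [-0.01  -0.055 -0.03 ] [ 0.013  0.056 -0.025] 0.042
-0.025 327 [-0.01  -0.049 -0.025] [ 0.012  0.05  -0.02 ] 0.042
-0.02 2 [-0.005 -0.043 -0.02 ] [-0.004  0.043 -0.02 ] 0.043
190 [[68, 0, -150], [-108, -162, 250], [-114, -163, 251], [12, -49, -31], [12, -47, -34], [12, -46, -38], [12, -45, -41], [12, -44, -44], [12, -43, -47]]
200 [[-102, -148, 250], [-108, -149, 251], [12, -46, -27], [13, -44, -32], [12, -44, -34], [12, -43, -36], [11, -43, -37], [9, -43, -38], [8, -42, -39]]
208 [[-103, -138, 251], [-108, -138, 251], [12, -43, -26], [12, -42, -29], [10, -42, -28], [8, -42, -29], [7, -42, -29], [5, -43, -30], [4, -42, -31]]
440 [[-103, 142, 251], [-108, 143, 250], [12, 44, -27], [12, 43, -30], [11, 43, -32], [9, 43, -32], [9, 43, -33], [7, 43, -33], [6, 43, -34]]
450 [[-103, 155, 250], [-109, 156, 251], [12, 48, -27], [12, 47, -32], [13, 46, -35], [12, 45, -37], [13, 43, -42], [12, 43, -44], [10, 43, -43]]
```

The fingers really are about 27 mm further back than the reported TCP implies. Depth puts their tips at tool z ≈ -22 mm when open, and closing met no cap. I'll open, re-centre on the cap, and go lower.

```bash
python3 -m inch '[0,0,0,0, 0,0,0,0, 0,0,0,0, 0,0,0,0, 0,0,0,0, 0,0,0,0]' 100 40
python3 - <<'E'
from h import *
s=manip.sense(); print(s["t"],s["tcp_pos"].round(4),s["finger_gap"])
p,d=optics.snapshot("wrist"); cv2.imwrite("pics/w3.png",p[:,:,::-1]); W=wcloud(d,s)
m=(abs(W[...,0]-.489)<.03)&(abs(W[...,1]-.178)<.03)&(W[...,2]>.091)&(W[...,2]<.101)
P=W[m].astype(np.float32); print(len(P),cv2.minEnclosingCircle(P[:,:2].copy()),np.median(P,0))
m=(abs(W[...,0]-.489)<.04)&(abs(W[...,1]-.178)<.04)&(W[...,2]>.061)&(W[...,2]<.068)
print(cv2.minAreaRect(W[m][:,:2].astype(np.float32)*1000))
E
```

```text
t: 4.53
tcp_pos: [0.4898, 0.1783, 0.0895]
tool_rot: [-0.133, 0.991, -0.0, -0.0]
force: [0.5, -0.6, 0.0]
finger_gap: 1.003
4.525 [0.4898 0.1783 0.0895] 1.0030635476357403
6536 ((0.4865110218524933, 0.18042021989822388), 0.020908964797854424) [0.4844541  0.17994416 0.09628892]
((486.4247131347656, 180.59637451171875), (44.2911491394043, 44.33488082885742), 70.50300598144531)
```

View pics/w3.png

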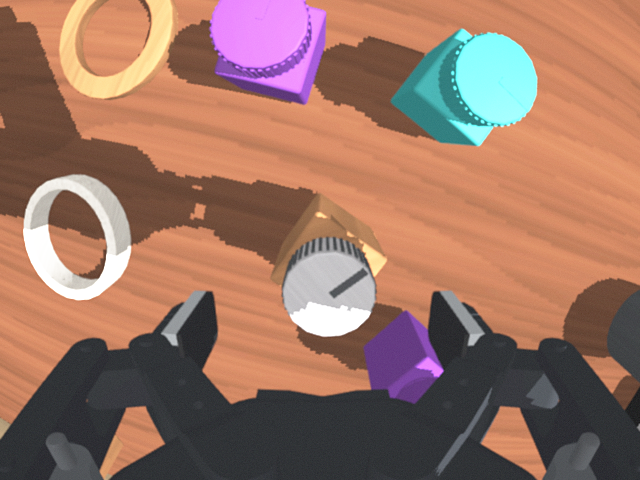

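```bash
python3 -m inch '[-0.3,0.2,0,0, 0,0,-1,0, 0,0,-1,0, 0,0,-1,0, 0,0,0,0, 0,0,0,0]' 100 40
python3 -m inch '[0,0,0,0, 0,0,0,0, 0,0,0,0, 0,0,0,0, 0,0,0,0]' 20 40
python3 - <<'E'
from h import *
s=manip.sense(); print(s["t"],s["tcp_pos"].round(4),s["finger_gap"],s["force"].round(2),s["ft_torque"].round(3))
p,d=optics.snapshot("wrist"); cv2.imwrite("pics/w4.png",p[:,:,::-1])
E
```

```text
t: 5.32
tcp_pos: [0.4868, 0.1803, 0.0593]
tool_rot: [-0.133, 0.991, -0.0, -0.0]
force: [0.6, 0.1, -0.3]
finger_gap: 1.004
t: 5.95
tcp_pos: [0.4869, 0.1803, 0.0599]
tool_rot: [-0.133, 0.991, -0.0, 0.0]
force: [0.3, -1.0, 4.6]
finger_gap: 0.456
5.95 [0.4869 0.1803 0.0599] 0.4564290609869985 [ 0.31 -0.97  4.55] [ 0.014  0.084 -0.018]
```

View pics/w4.png

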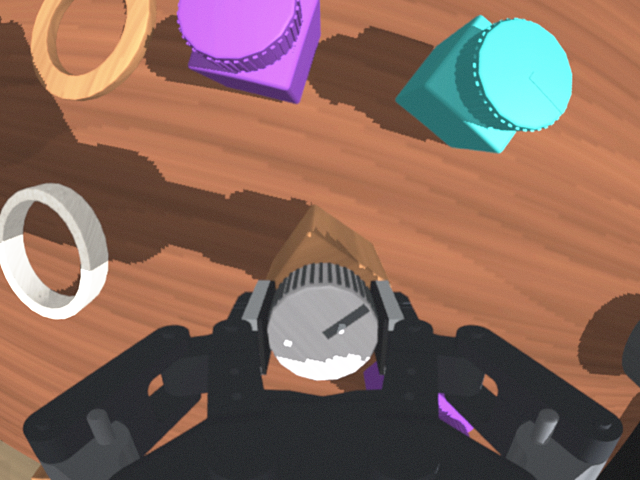

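The cap is gripped (gap 0.456, about 39 mm). I'll lift it and carry it to a viewing pose beside the nest.

```bash
python3 -m inch '[0,0,0.5,0, 0,0,1.5,0, 0,0,3,0, 0,0,4,0, 0,0,3,0, 0,0,2,0, 0,0,0,0]' - 40
python3 -m inch '[0.5,-2.5,0,0, 0.8,-3.5,0,0, 0.8,-3.5,0,0, 0.8,-3.5,0,0, 0.8,-3.5,0,0, 0.8,-3.5,0,0, 0.8,-3.5,0,0, 0.8,-3.5,0,0, 0.8,-3.5,0,0, 0.8,-3.2,0,0, 0,0,0,0, 0,0,0,0]' - 40
python3 - <<'E'
from h import *
s=manip.sense(); print(s["t"],s["q"].round(3),s["tcp_pos"].round(4),s["finger_gap"],s["force"].round(2),s["ft_torque"].round(3))
p,d=optics.snapshot("wrist"); cv2.imwrite("pics/w5.png",p[:,:,::-1]); W=wcloud(d,s); np.save("pics/w5W.npy",W)
m=(abs(W[...,0]-.47)<.06)&(abs(W[...,1]+.188)<.06)&(W[...,2]>.098)&(W[...,2]<.109)
print(cv2.minAreaRect(W[m][:,:2].astype(np.float32)*1000),np.median(W[m][:,2]),m.sum())
E
```

```text
t: 6.88
tcp_pos: [0.4877, 0.1805, 0.2014]
tool_rot: [-0.133, 0.991, 0.0, 0.002]
force: [0.6, -0.9, -3.5]
finger_gap: 0.457
t: 8.38
tcp_pos: [0.5625, -0.1559, 0.1982]
tool_rot: [-0.133, 0.991, 0.001, -0.001]
force: [-0.4, 0.2, -2.4]
finger_gap: 0.452
8.375 [-0.462  0.505  1.563  0.     1.077 -2.3  ] [ 0.5625 -0.1559  0.1982] 0.4524866370709822 [-0.39  0.25 -2.37] [-0.002 -0.023 -0.001]
((469.78765869140625, -187.703125), (66.51050567626953, 66.35126495361328), 71.9596176147461) 0.10197286191987004 3697
```

View pics/w5.png

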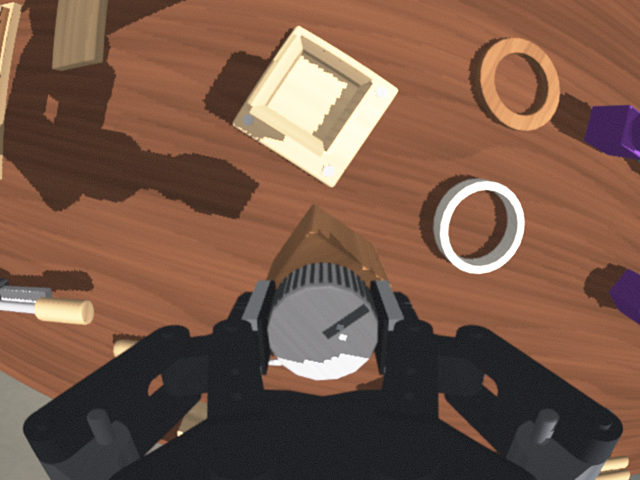

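The view shows the nest at (320,95), with its rim fitted to (0.4698,-0.1877) and 72.0° yaw. That agrees with the fixed cameras once their offset is applied. I'll move over it.

```bash
python3 -m inch '[-2.3,-0.8,0,0.02, -2.5,-0.8,0,0, -2.5,-0.8,0,0, -1.9,-0.8,0,0, 0,0,-1,0, 0,0,-1,0, 0,0,0,0, 0,0,0,0]' - 40
python3 - <<'E'
from h import *
s=manip.sense(); print(s["t"],s["q"].round(3),s["tcp_pos"].round(4),s["finger_gap"],s["force"].round(2),s["ft_torque"].round(3))
p,d=optics.snapshot("wrist"); cv2.imwrite("pics/w6.png",p[:,:,::-1]); W=wcloud(d,s)
Rm=R.from_quat(s["tool_rot"]).as_matrix(); L=(W-s["tcp_pos"])@Rm
z=W[...,2]; tz=s["tcp_pos"][2]
m=(np.linalg.norm(L[...,:2],axis=-1)<.026)&(abs(z-tz-.0365)<.006)
P=W[m].astype(np.float32);print("cap",m.sum(),cv2.minEnclosingCircle(P[:,:2].copy()),np.median(P[:,2])-tz)
m=(np.linalg.norm(L[...,:2],axis=-1)<.036)&(abs(z-tz-.0045)<.004)
P=W[m].astype(np.float32);print("shoulder",m.sum(),cv2.minAreaRect(P[:,:2]*1000),np.median(P[:,2])-tz)
m=(abs(W[...,0]-.47)<.06)&(abs(W[...,1]+.188)<.06)&(z>.098)&(z<.109)
print("rim",cv2.minAreaRect(W[m][:,:2].astype(np.float32)*1000),m.sum())
E
```

```text
t: 9.43
tcp_pos: [0.4723, -0.1886, 0.1792]
tool_rot: [-0.143, 0.99, 0.0, 0.0]
force: [-0.8, -0.1, -3.4]
finger_gap: 0.454
9.425 [-0.6    0.437  1.769  0.     0.936 -2.459] [ 0.4723 -0.1886  0.1792] 0.45398628038884714 [-0.81 -0.11 -3.44] [-0.039  0.008  0.033]
cap 9748 ((0.4683570861816406, -0.18969762325286865), 0.024412797763943672) 0.036266230373089015
shoulder 2137 ((454.3080139160156, -189.2960205078125), (25.08109474182129, 51.71179962158203), 16.02145004272461) 0.004210315971080958
rim ((469.75469970703125, -187.66195678710938), (66.76795959472656, 66.06713104248047), 72.45397186279297) 2296
```

View pics/w6.png

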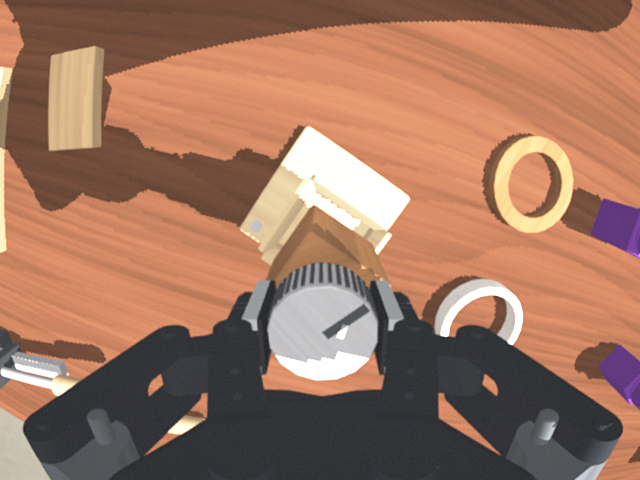

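```bash
python3 -m inch '[-0.2,0.1,-0.8,0, 0,0,-0.8,0, 0,0,-0.6,0, 0,0,0,0]' - 40
python3 -m inch '[0,0,-0.6,0, 0,0,0,0, 0,0,-0.4,0, 0,0,0,0]' - 40
```

```text
t: 9.98
tcp_pos: [0.4694, -0.1875, 0.1568]
tool_rot: [-0.143, 0.99, 0.0, -0.001]
force: [-0.4, -0.2, -2.9]
finger_gap: 0.46
t: 10.48
tcp_pos: [0.4696, -0.1876, 0.1473]
tool_rot: [-0.143, 0.99, 0.0, -0.0]
force: [0.1, 0.4, -3.0]
finger_gap: 0.455
```

```bash
python3 -m inch '[0,0,-0.3,0, 0,0,-0.2,0, 0,0,-0.1,0, 0,0,0,0, 0,0,0,0]' - 40
python3 -m inch '[0,0,-0.1,0, 0,0,0,0, 0,0,-0.1,0, 0,0,0,0]' - 40
```

```text
t: 11.1
tcp_pos: [0.4699, -0.1877, 0.1416]
tool_rot: [-0.143, 0.99, -0.0, 0.0]
force: [-0.1, -0.6, -2.4]
finger_gap: 0.456
t: 11.6
tcp_pos: [0.4699, -0.1878, 0.14]
tool_rot: [-0.143, 0.99, -0.0, 0.0]
force: [-1.4, 1.0, 1.6]
finger_gap: 0.457
```

```bash
python3 -m inch '[0,0,-0.05,0, 0,0,0,0, 0,0,0,0]' - 40
python3 -m inch '[0,0,-0.01,-0.17, 0,0,-0.01,-0.17, 0,0,-0.01,-0.17, 0,0,-0.01,-0.17, 0,0,0,0]' - 40
python3 - <<'E'
from h import *
s=manip.sense(); print(s["t"],s["q"].round(3),s["tcp_pos"].round(4),s["force"].round(2),s["ft_torque"].round(3))
p,d=optics.snapshot("wrist"); cv2.imwrite("pics/w7.png",p[:,:,::-1])
E
```

```text
t: 11.98
tcp_pos: [0.4699, -0.1878, 0.1399]
tool_rot: [-0.143, 0.99, -0.0, 0.0]
force: [-2.3, 0.3, 6.5]
finger_gap: 0.456
t: 12.6
tcp_pos: [0.4703, -0.1876, 0.1394]
tool_rot: [0.196, 0.981, 0.0, 0.001]
force: [-1.1, 0.9, 5.9]
finger_gap: 0.456
12.6 [-6.010e-01  4.970e-01  1.811e+00  1.000e-03  8.310e-01 -1.778e+00] [ 0.4703 -0.1876  0.1394] [-1.12  0.89  5.94] [ 0.326  0.156 -0.088]
```

View pics/w7.png

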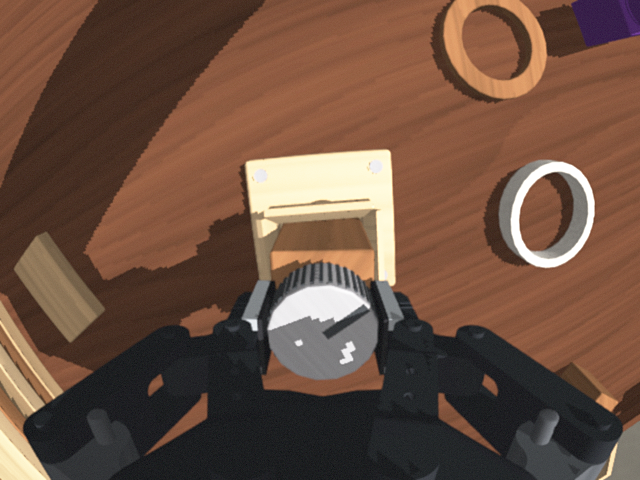

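The cap turns with the gripper while the leg stays square in the nest. The torque of about 0.088 N m matches thread friction, so I'll continue and watch the torque.

```bash
cat > st.py <<'E'
from station import manip
s=manip.sense(); q=s["q"]; print(round(s["t"],2),"jaw",round(q[0]-q[5],3),s["tcp_pos"].round(4),"F",s["force"].round(1),"T",s["ft_torque"].round(3),round(s["finger_gap"],3))
E
python3 st.py
python3 -m inch '[0,0,-0.01,-0.17, 0,0,-0.01,-0.17, 0,0,-0.01,-0.17, 0,0,-0.01,-0.17, 0,0,0,0]' - 40 >/dev/null; python3 st.py
python3 -m inch '[0,0,-0.01,-0.15, 0,0,-0.01,-0.15, 0,0,0,0]' - 40 >/dev/null; python3 st.py
python3 -m inch '[0,0,-0.01,-0.15, 0,0,0,0]' - 40 >/dev/null; python3 st.py
```

```text
12.65 jaw 1.178 [ 0.4703 -0.1876  0.1395] F [-0.5  1.9  5.7] T [ 0.312  0.136 -0.089] 0.459
13.28 jaw 0.498 [ 0.4706 -0.1874  0.1391] F [0.4 2.7 5.4] T [ 0.424  0.023 -0.084] 0.454
13.65 jaw 0.198 [ 0.4707 -0.1875  0.1389] F [0.  3.5 5. ] T [ 0.41  -0.06  -0.088] 0.458
13.9 jaw 0.048 [ 0.4708 -0.1876  0.1388] F [-0.4  2.   6.2] T [ 0.375 -0.034 -0.029] 0.454
```

```bash

python3 -m inch '[0,0,-0.01,-0.15, 0,0,0,0]' - 40 >/dev/null; python3 st.py
python3 -m inch '[0,0,-0.01,-0.15, 0,0,0,0]' - 40 >/dev/null; python3 st.py
python3 -m inch '[0,0,-0.01,-0.15, 0,0,0,0]' - 40 >/dev/null; python3 st.py
```

```text
14.15 jaw -0.102 [ 0.4708 -0.1876  0.1387] F [0.9 2.5 5.3] T [ 0.402 -0.08  -0.116] 0.457
14.4 jaw -0.252 [ 0.4708 -0.1877  0.1386] F [0.8 1.6 5. ] T [ 0.366 -0.063 -0.014] 0.45
14.65 jaw -0.401 [ 0.4709 -0.1878  0.1385] F [0.7 2.1 5. ] T [ 0.349 -0.059 -0.087] 0.455
```

```bash

python3 -m inch '[0,0,-0.01,-0.15, 0,0,0,0]' - 40 >/dev/null; python3 st.py
python3 -m inch '[0,0,-0.01,-0.15, 0,0,0,0]' - 40 >/dev/null; python3 st.py
python3 - <<'E'
from h import *
p,d=optics.snapshot("wrist"); cv2.imwrite("pics/w8.png",p[:,:,::-1])
E
```

```text
14.9 jaw -0.551 [ 0.4709 -0.1878  0.1384] F [0.6 1.4 5.2] T [ 0.289 -0.051 -0.079] 0.456
15.15 jaw -0.701 [ 0.471  -0.188   0.1383] F [1.1 1.9 4.9] T [ 0.269 -0.105 -0.089] 0.455
```

View pics/w8.png

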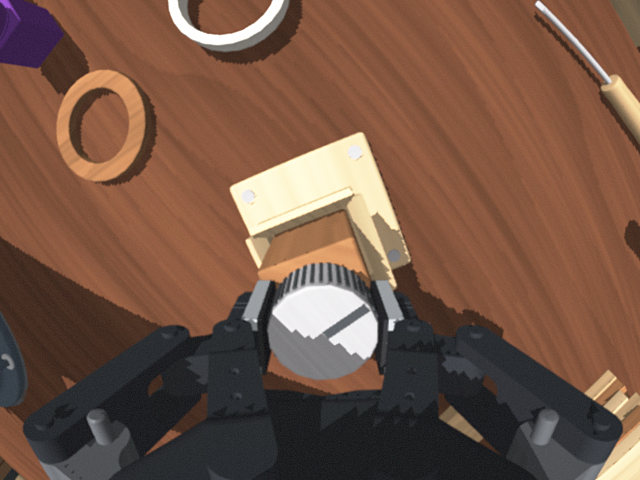

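```bash

python3 -m inch '[0,0,-0.01,-0.15, 0,0,0,0]' - 40 >/dev/null; python3 st.py
python3 -m inch '[0,0,-0.01,-0.15, 0,0,0,0]' - 40 >/dev/null; python3 st.py
python3 -m inch '[0,0,-0.005,-0.1, 0,0,0,0]' - 40 >/dev/null; python3 st.py
python3 -m inch '[0,0,0,-0.1, 0,0,0,0]' - 40 >/dev/null; python3 st.py
```

```text
15.45 jaw -0.851 [ 0.471  -0.1881  0.1382] F [1.1 1.2 5.5] T [ 0.243 -0.099 -0.05 ] 0.455
15.7 jaw -1.0 [ 0.4712 -0.1882  0.1381] F [1.3 0.5 5.8] T [ 0.235 -0.124 -0.014] 0.458
15.95 jaw -1.096 [ 0.4716 -0.1879  0.1382] F [3.  3.4 5.2] T [ 0.65  -0.457  0.769] 0.456
16.2 jaw -1.197 [ 0.4707 -0.1883  0.1381] F [-0.9 -0.1  5.3] T [0.149 0.082 0.69 ] 0.454
```

Torque jumped to about 0.77 N m after roughly 2.9 rad, so this is the stop. I'll check the slot and leg in the picture.

```bash

python3 - <<'E'
from h import *
s=manip.sense()
p,d=optics.snapshot("wrist"); cv2.imwrite("pics/w9.png",p[:,:,::-1]);W=wcloud(d,s)
Rm=R.from_quat(s["tool_rot"]).as_matrix(); L=(W-s["tcp_pos"])@Rm
for r0,dz in((.022,.036),):
    m=(np.linalg.norm(L[...,:2],axis=-1)<.017)&(L[...,2]<-.025)
    print("captop rel tcp",np.median(L[m][:,2]), np.median(W[m][:,2]))
m=(W[...,2]>.135)&(W[...,2]<.149)&(np.linalg.norm(L[...,:2],axis=-1)<.04)&(L[...,0]>.0)
print("shoulder z",np.median(W[m][:,2]),m.sum(),cv2.minAreaRect(W[m][:,:2].astype(np.float32)*1000))
E
```

```text
captop rel tcp -0.08559512056552701 0.22367167965424012
shoulder z 0.1443892164399027 2370 ((486.3805236816406, -181.9053497314453), (26.14545440673828, 52.3756103515625), 21.31226348876953)
```

View pics/w9.png

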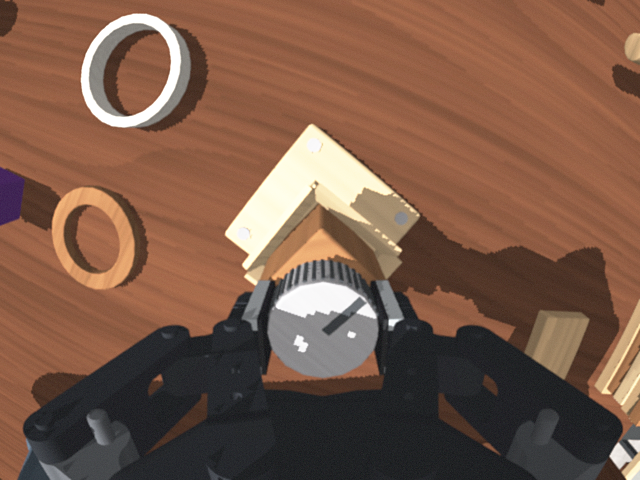

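The stop is confirmed: the slot slipped from about 31° to 39° relative to the fingers, and the shoulder height of 0.1444 puts the leg's underside at 0.0804, so it is home. I'll nudge once more and hold, then back off. A few hundredths of a radian go on top for the leg's play in the pocket.

```bash

python3 -m inch '[0,0,0,-0.05, 0,0,0,0, 0,0,0,0, 0,0,0,0]' - 40 >/dev/null; python3 st.py
python3 -c "
from h import *
p,d=optics.snapshot('wrist'); cv2.imwrite('pics/w10.png',cv2.resize(p[230:390,240:400,::-1],(600,600),interpolation=2))"
python3 -m inch '[0,0,0.01,0.11, 0,0,0.01,0.16, 0,0,0.01,0.16, 0,0,0.01,0.16, 0,0,0.01,0.16, 0,0,0.01,0.16, 0,0,0.01,0.16, 0,0,0.01,0.16, 0,0,0.01,0.16, 0,0,0.01,0.15, 0,0,0,0.1, 0,0,0,0, 0,0,0,0]' - 40 >/dev/null; python3 st.py
python3 - <<'E'
from h import *
s=manip.sense()
p,d=optics.snapshot("wrist"); cv2.imwrite("pics/w11.png",p[:,:,::-1]);W=wcloud(d,s)
cv2.imwrite('pics/w12.png',cv2.resize(p[230:390,240:400,::-1],(600,600),interpolation=2))
L=W-s["tcp_pos"]
m=(W[...,2]>.135)&(W[...,2]<.149)&(np.linalg.norm(L[...,:2],axis=-1)<.04)
print("shoulder z",np.median(W[m][:,2]),m.sum())
E
```

```text
16.75 jaw -1.245 [ 0.4703 -0.1884  0.1381] F [0.3 1.3 6.3] T [0.164 0.147 1.146] 0.456
18.43 jaw 0.388 [ 0.4712 -0.1885  0.1389] F [ 1.8 -0.3  5. ] T [ 0.044 -0.299  0.067] 0.458
shoulder z 0.14409275651487027 2503
```

View pics/w10.png

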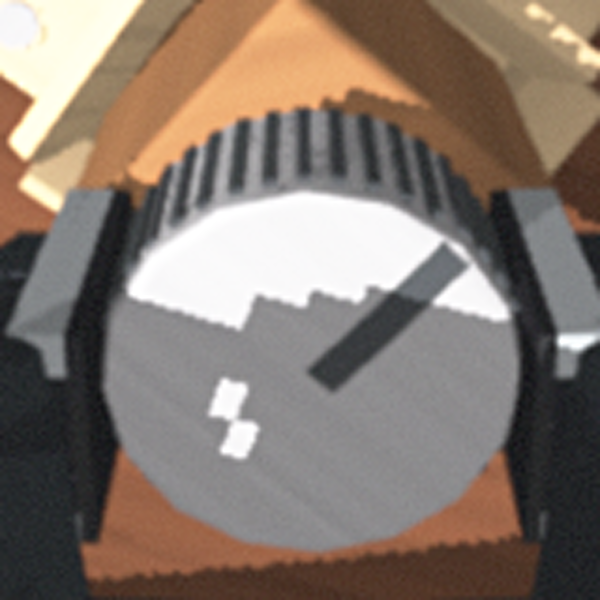

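View pics/w11.png

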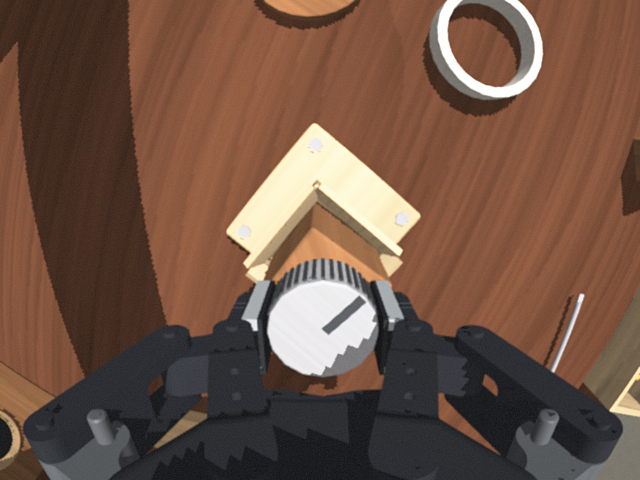

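View pics/w12.png

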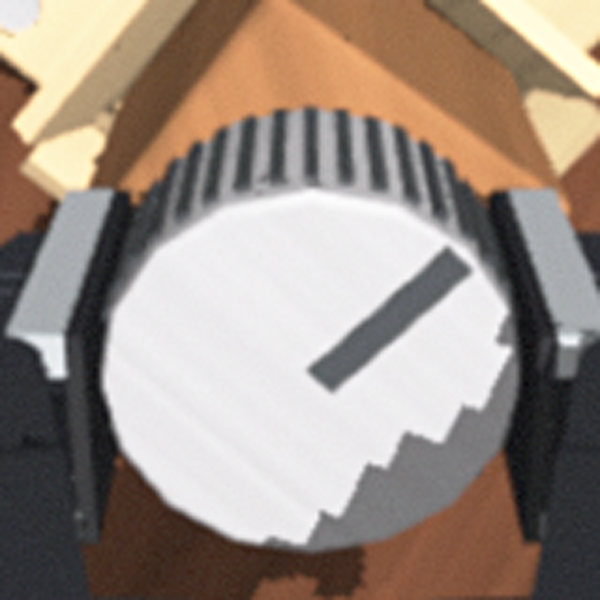

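```bash
python3 -m inch '[0,0,0,0, 0,0,0,0, 0,0,0,0, 0,0,0,0]' - 40 >/dev/null; python3 st.py
python3 -c "
from h import *
p,d=optics.snapshot('top'); cv2.imwrite('pics/top1.png',p[:,:,::-1])"
```

```text
18.98 jaw 0.388 [ 0.4712 -0.1885  0.1389] F [2.7 1.  5. ] T [ 0.019 -0.339  0.087] 0.454
```

View pics/top1.png

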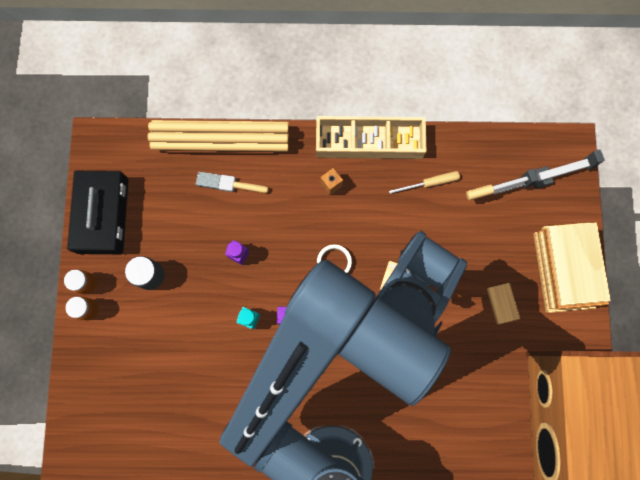

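The top view shows every visible bystander in its original place: tape roll at (335,260), spare leg (332,180), tin (140,272), brush, driver and offcut. The trim ring is hidden under the arm, but it sat in its usual place in the wrist views. I'm handing in.

```bash
python3 -c "
from station import job
print(job.sign_off())"; python3 st.py
```

```text
the job is handed in; nothing more can be done
None
the job is handed in; nothing more can be done
```

I stood the leg in the nest's pocket with its foot up, threaded the foot on to its stop, backed it off about a quarter turn, and handed in at about 19 s with the gripper still holding it. Sign-off gives no verdict, so what follows is my own last checks.

- **Leg home:** the shoulder reads z ≈ 0.144 m, so the underside is at about 0.080 m, on the pocket floor. The tool axis is within 2 mm of the measured pocket centre, and the downward push is about 5 N.
- **Bottoming:** torque rose from about 0.1 to 0.7–1.1 N m after roughly 2.9 rad of clockwise turning. The slot slipped slightly in the fingers there, so it was at the stop.
- **Back-off:** the gripper turned back 1.63 rad. Allowing for the leg's play in the pocket, I estimate 1.45–1.6 rad on the thread, inside the required range. I inferred this angle and could not measure it directly.
- **Grip:** set to 40 N, opening 0.454, steady.
- **Bystanders:** the final top view shows none moved. The trim ring was hidden under the arm there; it was last in view at the start of the back-off.

**What disagreed:**
- **Finger position:** the fingertips sat about 27 mm further back than the given tool frame says. The first close went above the cap and touched nothing. I re-gripped 30 mm lower.
- **Cameras:** the wrist and fixed cameras differed by 3–5 mm, and I used the wrist camera near contact.
- **Torque reading:** while threading on, the small torque readings had the opposite sign to the stop torque. I put this down to a sensor offset and did not check it.

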